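# Wind back a spring tensioner and lock it with its pin

### The job

Get the spring belt tensioner ready for fitting: take the red-headed locking pin out of its orange block, put it through the yellow-marked hole of the blue wheel, wind the wheel back anticlockwise against its spring, feel for the hidden lock hole underneath, and push the pin fully home so that its collar sits on the wheel and holds it wound when you let go. Work gently by feel, forcing neither the pin nor the wheel, and leave the glue bottle, the motor and the tape roll where they are.

Things in the scene. Friction and masses are not known exactly. Their poses are not given: they have to be found in the camera images.
- tensioner: Round aluminium housing, 132 mm across, 29 mm high, three bolted ears, fixed to the worktop. Origin: centre of its underside, on the wheel's vertical axis; z up. Inside, covered by the wheel, is a clamped steel lock ring with its level top face 30 mm above the worktop and one lock hole in it.
- tension_wheel (a joint): Turn of the blue wheel (rad) about the tensioner's vertical axis: 0 at rest on its stop, growing as it is wound anticlockwise seen from above, up to 1.5. A spring turns it back to 0: about 0.075 N m at 0 and 0.15 N m more per rad, so 3 to 5 N at the hole where it locks.
- wheel_axis (a point): Centre of the wheel's top face, on its axis, 44 mm above the worktop. Wheel: 124 mm across, 12 mm thick, 2 mm above the lock ring. Off centre, opposite the hole, it bears a black roller 48 mm wide, its top 77 mm and its bolt 83 mm above the worktop. Site axes as those of wheel_hole.
- wheel_hole (a point): Centre of the mouth (wheel's top face) of the yellow-ringed through hole, 12 mm wide, 1 mm chamfer, 45 mm from the axis; turns with the wheel. x points away from the axis, z up. The lock hole (12.5 mm wide, 1 mm chamfer, 22 mm deep, same radius) can't be seen: it comes under this one at a wheel angle between 0.40 and 1.04 rad, new each time; feel for it with the pin's tip along the ring.
- lock_pin: Locking pin, 63 mm tall, 60 g. Origin: centre of its lower tip; z up the pin. Steel shank 29 mm long, 10 mm thick, tip tapered over 3 mm; collar 20 mm wide (29 to 33 mm up); red square head 16 x 16 mm (33 to 63 mm up), sides along x and y. Standing on the ring, collar 15 mm above the wheel; home, collar on the wheel, tip 15 mm above the worktop.
- pin_block: Orange parking block, 56 x 56 x 36 mm, fixed to the worktop; origin at the centre of its underside. The pin stands upright in its central hole (12.5 mm wide, 33 mm deep), collar on the block's top.
- glue_bottle: Small white glue bottle with a blue cap, 29 mm wide, 92 mm tall, standing; origin at the centre of its underside. Bystander.
- spare_motor: Small black and red brushless motor with leads, 28 x 67 x 31 mm; origin at the centre of its underside. Bystander.
- tape_roll: Roll of black tape lying flat, 64 mm wide, 18 mm high; origin at the centre of its underside. Bystander.
Things that resemble listed ones, but are neither listed nor needed, are in the scene too. What is shaped like the lock_pin but green is not meant.

How it is judged:
On the way, in this order (a step that is already met when the one before it is completed fails the run):
1. the pin stands through the wheel's hole, its tip below the wheel's top by 9 mm or more (z of lock_pin in the frame of tensioner below 0.035 m and horizontal distance between lock_pin and wheel_hole below 0.005 m), for 0.1 s.
2. with the pin in it the wheel has been wound back by more than 0.3 rad (value of joint tension_wheel above 0.3 rad and z of lock_pin in the frame of tensioner below 0.038 m and horizontal distance between lock_pin and wheel_hole below 0.006 m), for 0.1 s.
At the end, for the whole second after the job is handed in: The released pin stands in the wheel's hole (tip within 6 mm of the hole's centre line, tilt under 0.15 rad) with its collar within 3 mm of the wheel's top face, and holds the wheel at rest wound back more than 0.3 rad (value of joint tension_wheel above 0.3 rad and velocity of joint tension_wheel between -0.05 and 0.05 rad/s and z of lock_pin in the frame of tensioner below 0.018 m and horizontal distance between lock_pin and wheel_hole below 0.006 m and angle between lock_pin's own z axis and vertical below 0.15 rad and linear speed of lock_pin below 0.02 m/s and contact force between lock_pin and the fingers below 0.1 N); the robot touches nothing.
It fails at once if the pin is forced: more than 40 N between the pin and the tensioner or its wheel (contact force between lock_pin and tensioner above 40 N).
It fails at once if the robot pushes the wheel or housing itself with more than 15 N (contact force between any of the fingers, the arm and tensioner above 15 N).
It fails at once if the glue bottle, the motor or the tape roll is displaced by more than 30 mm (distance of any of glue_bottle, spare_motor, tape_roll from where it was at the start of the episode above 0.03 m).
It also fails if it takes over 58 s, if anything falls off the work surface, if the arm or the gripper's body presses on something with over 40 N, if the wrist force passes 120 N, or if a joint passes its speed limit or range.

### The arm

A 6-joint arm with a two-finger parallel gripper is mounted at the origin on a cart in front of the work surface, level with it; the furniture and walls round the work are solid. World frame = base frame: x ahead of the robot, y to its left, z up, the work surface at z = 0. Lengths are in m, angles in rad, forces in N, time in s.
With the tool pointing down it reaches from about 0.35 to 0.975 m from the base axis. Payload 4.9 kg.
Tool frame: the origin (TCP) lies on the front face of the gripper's body, between the roots of the fingers; the fingertips stand ctrl.tip_extent ahead of it and the grasp point (between the pads) lies 54 mm ahead of it (ctrl.tip_extent is the distance from the TCP to the fingertips, in m); z points along the fingers, y is the line along which they close (so a half turn about z gives the same grasp; the last joint's range is limited). The gripper opens to 85 mm and grips with 20 to 120 N. Pads are 22 mm wide; open, the fingers measure 114 mm over their backs; the gripper's body (76 mm by 85 mm) begins 54 mm behind the grasp point. The pads swing forward as they close: fully open they stand 13 mm farther back than shut.
Start: joints at [1.215, 0.053, 1.613, -0, 1.476, -0.119], TCP at [0.147, 0.608, 0.304] pointing down, gripper open.
Joint ranges: [-3.01, 3.01], [-1.01, 2.22], [0.06, 2.58], [-1.02, 4.17], [0.09, 2.62], [-3.14, 3.14]. Speed limits (rad/s): [2.57, 2.57, 3.14, 3.14, 3.14, 3.14].

### API

Orientations are given as a rotation vector (axis times angle).
In Python, from station import ctrl gives the robot as it stands.
- The arm moves only by the tool apply_moves, never from a script. Its argument "rows" is one flat list of numbers, 6 for each row, row after row: the shift along the tool's x, y, z normalised to -1 to 1, where 1 is 0.6 m, then the turn, a rotation vector about the tool's x, y, z normalised to -1 to 1, where 1 is 90 degrees. A call has 1 to 20 rows; each row is the pose to reach, as a shift and turn from the pose commanded when the call began, along the tool's axes at that moment; what a row does not reach only later rows make up. A row lasts 1/10 s, in which the tool goes at most 50 mm and 8.59 degrees, less where a joint would pass 70% of its speed; a pose out of reach is approached as far as the arm can. A call with a number of a shift or a turn outside -1 to 1 is refused whole. A call with a gripper value outside its range is refused whole. "grip" is the opening, from 0 (shut) to 1 (fully open), set as the call begins (left out, the last holds). The fingers move at their own pace and stop on an object; "grip_force" is the grip in N (left out, the last holds). Time passes only in rows, so rows that repeat a pose let the fingers close. It gives the time, the measured TCP pose, the force, the opening and the grip force at its end, in the units of the state.
- ctrl.get_obs(): the state, without advancing time (a new reading comes with each control period).
- ctrl.get_image(name): name is "scene" or "top" or "wrist"; returns (picture, depth): 420x560x3 uint8, blue, green, red; 420x560 float32, m along the optical axis (not along the pixel's ray), 0 where there is no reading.
- ctrl.camera_model(name): a dict with "mtx" (3x3 intrinsics, pixels), "R" (3x3) and "t" (3): a world point X has camera coordinates R X + t; the wrist camera has in their place "tool_from_camera" (4x4, takes a point from camera to tool coordinates, whose origin is the TCP and whose axes are the flange's). Camera axes: x right, y down, z forward; pixel columns grow to the right and rows downward; lengths in m; the calibration is good to about 2 mm. A picture is of the moment at which its call begins: read the wrist's pose just before it. camera_model takes no time and is no camera call.
- ctrl.finish_job(): hands the job in; it is judged then, once.
The state is a dict: "t": time; "q": joint angles; "dq": joint speeds; "effort": joint torques, N m; "tool_pos": TCP position; "tool_rot": TCP orientation; "contact_force": force on the tool from outside, world axes, zero at the start; "wrist_torque": the same for the moment, N m; "opening": finger opening in m; "grip_force": force on a finger pad.
Only numpy, scipy, OpenCV 4.12 (cv2) and the standard library are available. Lean on these libraries where they do the work, as an engineer would, in place of code of your own. Each camera call takes 0.05 s, during which the arm holds its last target. There are 200 camera calls.

## Working session

There is one attempt and no reset: what is moved stays moved. The work goes in short steps, Python scripts to look and compute and a tool call to move; the robot and the scene stay as the last step left them, time stands still between calls to the robot, and variables do not carry over. Pictures are saved under pics/ and viewed, at most 10 in all, crops included, and the job is handed in when it is done.

Besides the shell and the picture viewer there is one more tool, called after "Call:" as name(argument=value, ...), one argument or row to a line, values as JSON. apply_moves: Moves the arm, as the interface text tells. Its arguments: {"type":"object","properties":{"rows":{"type":"array","items":{"type":"number"}},"grip":{"type":"number"},"grip_force":{"type":"number"}},"required":["rows"]}

```bash
mkdir -p pics
cat > h.py <<'E'
import numpy as np, cv2
from station import ctrl
from scipy.spatial.transform import Rotation as Ro
def snap(n,f):
    o=ctrl.get_obs(); im,d=ctrl.get_image(n); cv2.imwrite('pics/'+f+'.png',im); np.save('pics/'+f+'.npy',d); return o,im,d
def cam(n,o=None):
    m=ctrl.camera_model(n); K=np.array(m['mtx'])
    if n=='wrist':
        T=np.array(m['tool_from_camera']); Rw=Ro.from_rotvec(o['tool_rot']).as_matrix()
        return K, Rw@T[:3,:3], Rw@T[:3,3]+np.array(o['tool_pos'])
    R=np.array(m['R']); return K,R.T,-R.T@np.array(m['t'])
def ray(n,uv,z,o=None):
    K,R,c=cam(n,o); r=R@np.linalg.inv(K)@np.array([uv[0],uv[1],1.]); return c+r*(z-c[2])/r[2]
def blobs(im,lo,hi,amin=40):
    h=cv2.cvtColor(im,cv2.COLOR_BGR2HSV); lo,hi=np.array(lo),np.array(hi)
    m=cv2.inRange(h,lo,hi); n,l,s,c=cv2.connectedComponentsWithStats(m)
    return [(s[i,4],c[i].round(1),s[i,:4]) for i in range(1,n) if s[i,4]>=amin]
E
python3 - <<'E'
from h import *
o,im,d=snap('top','top0'); print(o, ctrl.tip_extent)
K,R,c=cam('top');print(c,K[0,0]);print(R)
o,w,_=snap('wrist','w0'); 
s=snap('scene','s0')
cv2.imwrite('pics/c0.png',np.hstack([cv2.resize(im,(400,300)),cv2.resize(w,(400,300))]))
E
```

```text
{'t': 0.0, 'q': array([ 1.21501393e+00,  5.33645427e-02,  1.61432770e+00, -2.70703322e-06,
        1.47599300e+00, -1.18998515e-01]), 'dq': array([ 0.0002616 , -0.00090694,  0.00018941,  0.00114088,  0.00078632,
       -0.00130935]), 'effort': array([ 9.65297513e-04, -3.93696713e+01, -3.70170307e+01,  7.19144373e-05,
        6.72749185e-03,  9.33512808e-06]), 'tool_pos': array([0.14644005, 0.60710331, 0.30263797]), 'tool_rot': array([-0.37101256, -3.11911343,  0.00319534]), 'contact_force': array([ 0.04505869, -0.19323173, -0.67196167]), 'wrist_torque': array([-0.0002495 , -0.01551362,  0.00445425]), 'grip_force': 0.0, 'opening': 0.08540010449429887} 0.0726
[ 0.45788769 -0.09236571  1.35417332] 477.4181243647043
[[ 0.01230947 -0.99512287  0.09787212]
 [-0.99986944 -0.01327442 -0.00921425]
 [ 0.0104685  -0.09774592 -0.99515634]]
```

View pics/top0.png

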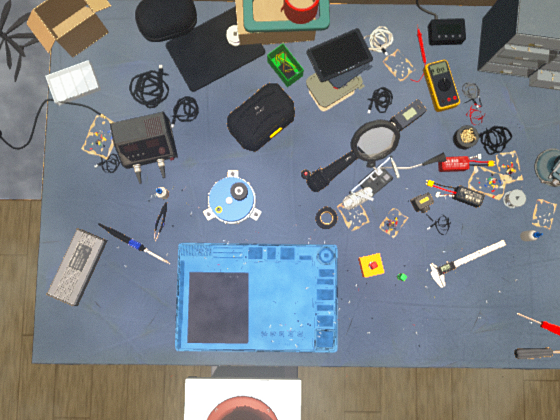

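View pics/s0.png

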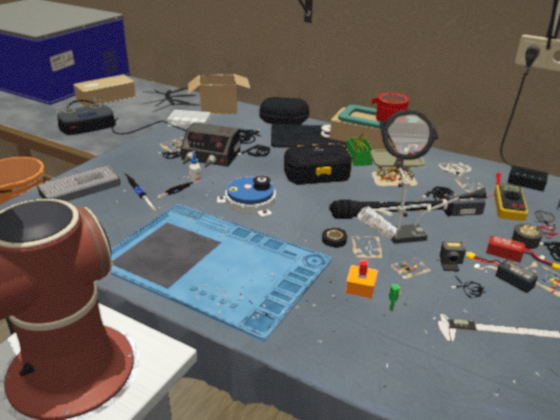

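Run:
```python
from h import *
im=cv2.imread('pics/top0.png')
a=cv2.resize(im[165:235,190:290],None,fx=5,fy=5,interpolation=cv2.INTER_CUBIC)
b=cv2.resize(im[235:305,350:450],None,fx=5,fy=5,interpolation=cv2.INTER_CUBIC)
cv2.imwrite('pics/c1.png',np.vstack([a,b])[:,:])
cv2.imwrite('pics/c1.png',cv2.resize(np.hstack([a,b]),(800,280)))
sub=im.copy()
print('blue',[x for x in blobs(im,(90,80,120),(115,255,255)) if 500<x[0]<4000])
for nm,lo,hi in [('yel',(20,100,120),(35,255,255)),('or',(8,150,150),(25,255,255)),('red',(0,150,120),(6,255,255)),('grn',(45,120,80),(75,255,255))]:
  print(nm,[x for x in blobs(im,lo,hi,8) if (190<x[1][0]<280 and 165<x[1][1]<235) or (350<x[1][0]<420 and 240<x[1][1]<300)])
for uv,z in [((371,265),.066),((232,199),.044),((218,209),.044),((239,188),.08),((161,193),.09),((326,217),.018)]: print(uv,ray('top',uv,z))
print(ctrl.camera_model('wrist'))
```

```text
blue [(np.int32(1164), array([230., 200.]), array([209, 177,  45,  44], dtype=int32))]
yel [(np.int32(21), array([218.2, 209.5]), array([215, 207,   7,   6], dtype=int32)), (np.int32(349), array([371.6, 264.7]), array([360, 253,  24,  24], dtype=int32))]
or [(np.int32(30), array([361.4, 266.1]), array([359, 257,   6,  20], dtype=int32)), (np.int32(17), array([374.5, 264.9]), array([371, 261,   7,   9], dtype=int32))]
red [(np.int32(28), array([373.4, 264.8]), array([369, 262,   8,   7], dtype=int32))]
grn [(np.int32(48), array([401.9, 276.8]), array([398, 274,   9,   7], dtype=int32))]
(371, 265) [ 0.46530441 -0.34365077  0.066     ]
(232, 199) [0.64246623 0.03625814 0.044     ]
(218, 209) [0.61409017 0.07421945 0.044     ]
(239, 188) [0.66758426 0.01454607 0.08      ]
(161, 193) [0.64952669 0.22134129 0.09      ]
(326, 217) [ 0.59862832 -0.22680631  0.018     ]
{'mtx': array([[320.44064361,   0.        , 279.98121639],
       [  0.        , 320.44064361, 211.90373758],
       [  0.        ,   0.        ,   1.        ]]), 'tool_from_camera': array([[-3.58642059e-04, -9.59992499e-01, -2.80025487e-01,
         7.10701715e-02],
       [ 9.99999662e-01, -5.51314198e-04,  6.09285813e-04,
        -9.35745830e-05],
       [-7.39291837e-04, -2.80025174e-01,  9.59992372e-01,
        -6.98794178e-02],
       [ 0.00000000e+00,  0.00000000e+00,  0.00000000e+00,
         1.00000000e+00]])}
```

View pics/c1.png

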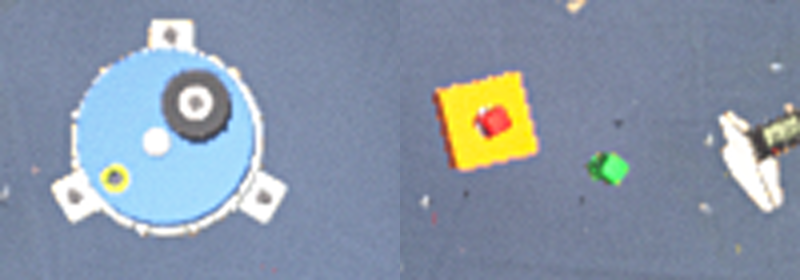

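In the crops, the red square head at (373,265) in the orange block is the lock pin: it is red and parked in the block. The green one at (402,277) is the look-alike. The yellow-ringed hole is at (218,209), the wheel centre at about (231,200) and the roller at (239,189). I'll look at the wheel from above on the way to the pin.

Call:
apply_moves(
  rows=[-0.966, -0.681, 0.07, 0, 0, 0, -0.966, -0.681, 0.07, 0, 0, 0, -0.966, -0.681, 0.07, 0, 0, 0, -0.966, -0.681, 0.07, 0, 0, 0, -0.966, -0.681, 0.07, 0, 0, 0, -0.966, -0.681, 0.07, 0, 0, 0, -0.966, -0.681, 0.07, 0, 0, 0, -0.966, -0.681, 0.07, 0, 0, 0, -0.966, -0.681, 0.07, 0, 0, 0, -0.966, -0.681, 0.07, 0, 0, 0, -0.966, -0.681, 0.07, 0, 0, 0, -0.966, -0.681, 0.07, 0, 0, 0, -0.966, -0.681, 0.07, 0, 0, 0, -0.966, -0.681, 0.07, 0, 0, 0, -0.966, -0.681, 0.07, 0, 0, 0, -0.966, -0.681, 0.07, 0, 0, 0, -0.966, -0.681, 0.07, 0, 0, 0, -0.966, -0.681, 0.07, 0, 0, 0],
  grip=0.6,
)

```text
t: 1.95
tool_pos: [0.6133, 0.0758, 0.2619]
tool_rot: [-0.368, -3.12, -0.0]
contact_force: [0.9, 0.3, 0.5]
opening: 0.0514
grip_force: 0.0
```

```bash
cat >> h.py <<'E'
def rel(o,p,yaw=None):
    "normalised shift (and yaw turn) from obs pose to world TCP p"
    R=Ro.from_rotvec(o['tool_rot']).as_matrix(); return (R.T@(np.array(p)-o['tool_pos'])/.6).round(4), 'tilt',R[:,2].round(4),'yaw',np.degrees(np.arctan2(R[1,1],R[0,1])).round(2)
E
python3 - <<'E'
from h import *
o,im,d=snap('wrist','w1'); print(o['t'],o['tool_pos'],o['tool_rot'],o['opening'])
print('blue',[x for x in blobs(im,(90,80,80),(120,255,255)) if x[0]>3000])
for a,c,b in blobs(im,(20,100,100),(35,255,255),30): print('yel',a,c,b,ray('wrist',c,.044,o))
E
```

```text
1.95 [0.61330054 0.07580765 0.26191161] [-3.68215208e-01 -3.11951702e+00 -4.90573900e-04] 0.05144011037436475
blue [(np.int32(42431), array([160. ,  65.2]), array([  0,   0, 375, 167], dtype=int32)), (np.int32(9314), array([254.4, 228.5]), array([187, 174, 128, 122], dtype=int32))]
yel 198 [277.8 200.6] [268 191  20  20] [0.61468746 0.07355246 0.044     ]
```

View pics/w1.png

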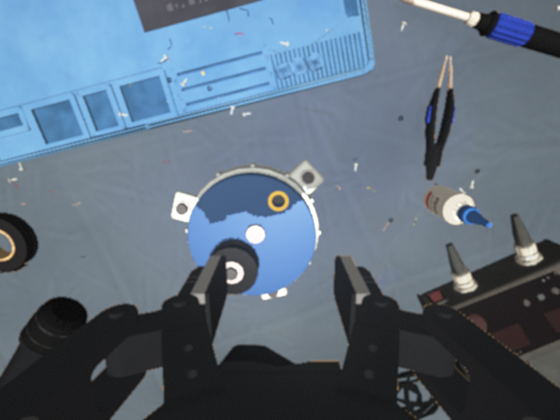

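The wrist view shows the yellow-ringed hole at (278,201), the wheel's white centre cap at (255,234), the roller at (232,270), and the glue bottle at (450,205), well clear. Next, the pin.

Call:
apply_moves(
  rows=[0.08, -0.735, -0.05, 0, 0, 0, 0.08, -0.735, -0.05, 0, 0, 0, 0.08, -0.735, -0.05, 0, 0, 0, 0.08, -0.735, -0.05, 0, 0, 0, 0.08, -0.735, -0.05, 0, 0, 0, 0.08, -0.735, -0.05, 0, 0, 0, 0.08, -0.735, -0.05, 0, 0, 0, 0.08, -0.735, -0.05, 0, 0, 0, 0.08, -0.735, -0.05, 0, 0, 0, 0.08, -0.735, -0.05, 0, 0, 0, 0.08, -0.735, -0.05, 0, 0, 0, 0.08, -0.735, -0.05, 0, 0, 0, 0.08, -0.735, -0.05, 0, 0, 0],
)

```text
t: 3.3
tool_pos: [0.4647, -0.3414, 0.2918]
tool_rot: [-0.367, -3.12, -0.001]
contact_force: [-0.4, 0.3, -0.6]
opening: 0.0515
grip_force: 0.0
```

Run:
```python
from h import *
w=cv2.imread('pics/w1.png'); o1=dict(tool_pos=[0.61330054,0.07580765,0.26191161],tool_rot=[-3.68215208e-01,-3.11951702e+00,-4.90573900e-04])
g=cv2.inRange(w[222:248,243:268],(170,170,170),(255,255,255)); M=cv2.moments(g,True); c=(243+M['m10']/M['m00'],222+M['m01']/M['m00'])
a=ray('wrist',c,.046,o1);h=ray('wrist',(277.8,200.6),.044,o1); dd=h-a; print('axis',c,a,'r',np.hypot(*dd[:2]),'ang',np.degrees(np.arctan2(dd[1],dd[0])))
d=np.load('pics/w1.npy'); print('depth check cap/hole-side', d[234,255],d[201,290])
o,im,d=snap('wrist','w2'); print(o['t'],o['tool_pos'],o['tool_rot'])
for n,lo,hi in [('red',(0,120,70),(8,255,255)),('red2',(172,120,70),(180,255,255)),('or',(9,120,120),(32,255,255)),('g',(45,100,60),(75,255,255))]:
  for A,c,b in blobs(im,lo,hi,60):print(n,A,c,b,ray('wrist',c,.07 if 'r' in n and n!='or' else .036,o))
cv2.imwrite('pics/c2.png',cv2.resize(im[120:270,200:400],(800,600),interpolation=cv2.INTER_CUBIC))
```

```text
axis (254.9933110367893, 234.1371237458194) [0.64101277 0.04495236 0.046     ] r 0.03887133666894416 ang 132.62837772261236
depth check cap/hole-side 0.30127385 0.29769126
3.3 [ 0.46472214 -0.34137584  0.29179093] [-3.67146355e-01 -3.11999047e+00 -5.46820515e-04]
red 365 [271.3 198.7] [259 185  25  26] [ 0.46393674 -0.3493746   0.07      ]
red 69 [149.8 382.3] [137 379  27   8] [ 0.63798127 -0.53272944  0.07      ]
red 110 [140.  415.3] [130 410  24  10] [ 0.68007398 -0.56002883  0.07      ]
or 2448 [271.4 191.4] [237 157  70  71] [ 0.46434891 -0.35024255  0.036     ]
g 456 [186.7 184.7] [173 174  27  23] [ 0.43712291 -0.43361719  0.036     ]
```

View pics/c2.png

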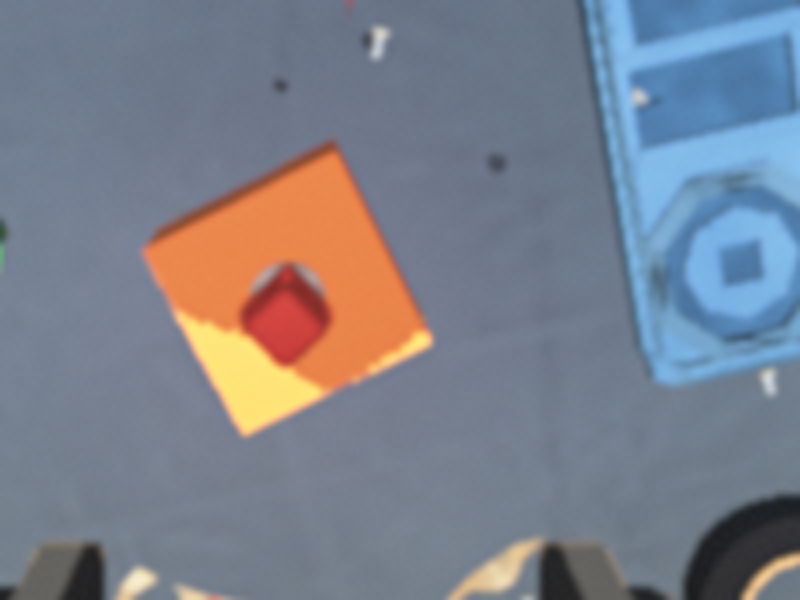

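Run:
```python
from h import *
o=dict(tool_pos=np.array([0.46472214,-0.34137584,0.29179093]),tool_rot=np.array([-3.67146355e-01,-3.11999047e+00,-5.46820515e-04]))
im=cv2.imread('pics/w2.png'); hs=cv2.cvtColor(im,cv2.COLOR_BGR2HSV)
print(hs[185:212:3,271]); 
for v in (140,160,180):
  m=cv2.inRange(hs,(0,120,v),(6,255,255)); m=m*0+cv2.bitwise_and(m,m,mask=cv2.rectangle(np.zeros_like(m),(250,180),(290,215),255,-1))
  p=cv2.findNonZero(m)
  if p is None: continue
  r=cv2.minAreaRect(p); bp=cv2.boxPoints(r); w=np.array([ray('wrist',q,.07,o)[:2] for q in bp]); e=w[1]-w[0]
  print(v,len(p),r,w.mean(0),np.linalg.norm(np.diff(w,axis=0),axis=1),'edge yaw',np.degrees(np.arctan2(e[1],e[0]))%90)
c=[ray('wrist',(200+x/4,120+y/4),.036,o)[:2] for x,y in [(145,250),(335,150),(432,340),(245,435)]]; print('block',np.mean(c,0), [np.linalg.norm(c[i]-c[i-1]) for i in range(4)])
o1=dict(tool_pos=np.array([0.61330054,0.07580765,0.26191161]),tool_rot=np.array([-3.68215208e-01,-3.11951702e+00,-4.90573900e-04]))
w=cv2.imread('pics/w1.png');m=cv2.inRange(cv2.cvtColor(w,cv2.COLOR_BGR2HSV),(90,80,50),(125,255,255)); m[:172]=0;m[:, :180]=0;m[300:]=0;m[:,325:]=0
k=max(cv2.findContours(m,0,1)[0],key=cv2.contourArea)
h=cv2.convexHull(k)[:,0]; P=np.array([ray('wrist',q,.043,o1)[:2] for q in h]); 
for i in range(4):
  A=np.c_[2*P,np.ones(len(P))]; s=np.linalg.lstsq(A,(P**2).sum(1),rcond=None)[0]; R=np.sqrt(s[2]+s[:2]@s[:2]); e=np.linalg.norm(P-s[:2],axis=1)-R; P=P[abs(e)<max(.0015,1.5*e.std())]
H=ray('wrist',(277.8,200.6),.044,o1)[:2]; D=H-s[:2]; print('axis',s[:2],R,len(P),'r',np.linalg.norm(D),np.degrees(np.arctan2(D[1],D[0])))
rb=ray('wrist',(233,271),.083,o1)[:2]-s[:2]; print('bolt rel',rb,np.degrees(np.arctan2(rb[1],rb[0])))
K,R_,cc=cam('wrist',o1); d=np.load('pics/w1.npy')
for u,v in [(255,234),(278,230),(300,230),(278,201)]: print(u,v,cc+R_@np.linalg.inv(K)@np.array([u,v,1])*d[v,u])
print(rel(o,[0,0,0])[2:])
```

```text
[[  8 148 197]
 [  1 179 180]
 [  1 174 148]
 [  1 178 203]
 [  1 178 211]
 [  1 178 209]
 [  1 178 206]
 [  1 180 204]
 [  0 180 193]]
140 306 ((271.0000305175781, 198.5), (19.091880798339844, 19.091880798339844), 45.0) [ 0.46376088 -0.34962027] [0.0181014  0.01796556 0.01832961] edge yaw 31.799538454610556
160 246 ((270.7500305175781, 198.75), (19.091880798339844, 18.384777069091797), 45.0) [ 0.46393828 -0.34990257] [0.0174387  0.01797375 0.01765864] edge yaw 31.799538454610612
180 209 ((271.1585998535156, 199.196533203125), (18.27000617980957, 17.688688278198242), 41.633541107177734) [ 0.4644394  -0.34963278] [0.01682414 0.01718255 0.01701548] edge yaw 35.15243261067029
block [ 0.46732391 -0.34999417] [np.float64(0.056279273689364334), np.float64(0.055170861228507145), np.float64(0.055858674139952), np.float64(0.05621147636466194)]
axis [0.64479378 0.04014276] 0.0616846555270165 48 r 0.04497325202391829 132.02279525695278
bolt rel [ 0.01168788 -0.01585945] -53.61103216809854
255 234 [0.64008564 0.0453821  0.04834978]
278 230 [0.64240944 0.06705001 0.04500571]
300 230 [0.64726725 0.08732775 0.04503896]
278 201 [0.6185639  0.07273499 0.02994917]
(array([-0.e+00,  4.e-04, -1.e+00]), 'yaw', np.float64(76.58))
```

Call:
apply_moves(
  rows=[-0.0045, -0.0133, 0.153, 0, 0, 0.484, -0.0045, -0.0133, 0.153, 0, 0, 0.484, -0.0045, -0.0133, 0.153, 0, 0, 0.484, -0.0045, -0.0133, 0.153, 0, 0, 0.484, -0.0045, -0.0133, 0.153, 0, 0, 0.484, -0.0045, -0.0133, 0.153, 0, 0, 0.484, -0.0045, -0.0133, 0.153, 0, 0, 0.484, -0.0045, -0.0133, 0.153, 0, 0, 0.484, -0.0045, -0.0133, 0.153, 0, 0, 0.484],
)

```text
t: 4.25
tool_pos: [0.4649, -0.3513, 0.2002]
tool_rot: [1.5, 2.76, -0.0]
contact_force: [-0.2, 0.2, 0.5]
opening: 0.0512
grip_force: 0.0
```

Run:
```python
from h import *
o,im,d=snap('wrist','w3'); print(o['t'],o['tool_pos'],o['tool_rot'],o['q'])
hs=cv2.cvtColor(im,cv2.COLOR_BGR2HSV)
for v in (150,180,195):
  m=cv2.inRange(hs,(0,120,v),(6,255,255)); n,l,s,c=cv2.connectedComponentsWithStats(m); i=1+np.argmax(s[1:,4])
  r=cv2.minAreaRect(cv2.findNonZero((l==i).astype(np.uint8))); w=np.array([ray('wrist',q,.07,o)[:2] for q in cv2.boxPoints(r)]); e=w[1]-w[0]
  print(v,s[i],r,w.mean(0),np.linalg.norm(np.diff(w,axis=0),axis=1),'yaw',np.degrees(np.arctan2(e[1],e[0]))%90, rel(o,[*w.mean(0),.115]))
cv2.imwrite('pics/w3.png',im)
```

```text
4.25 [ 0.46493394 -0.35127349  0.20022042] [ 1.49986943e+00  2.76027598e+00 -1.02537426e-04] [-7.74706349e-01  3.89271189e-02  1.80550774e+00 -2.57772930e-05
  1.29700635e+00 -1.35000798e+00]
150 [271 210  25  32 540] ((282.7144470214844, 225.71070861816406), (23.770305633544922, 30.412010192871094), 2.862405300140381) [ 0.4647861  -0.34764591] [0.02111325 0.01544428 0.02114113] yaw 29.771241638524472 (array([0.0052, 0.0031, 0.142 ]), 'tilt', array([ 1.e-04, -1.e-04, -1.e+00]), 'yaw', np.float64(32.96))
180 [271 221  24  21 440] ((282.5, 231.0), (20.0, 23.0), 90.0) [ 0.46663933 -0.35074617] [0.01508306 0.01403294 0.01536465] yaw 32.92766408015051 (array([-0.0008,  0.0029,  0.142 ]), 'tilt', array([ 1.e-04, -1.e-04, -1.e+00]), 'yaw', np.float64(32.96))
195 [271 222  22  20 358] ((281.754150390625, 231.20494079589844), (20.189470291137695, 19.10304069519043), 5.19442892074585) [ 0.46630073 -0.35113009] [0.01338636 0.01325727 0.01341263] yaw 27.626181829625367 (array([-0.001,  0.002,  0.142]), 'tilt', array([ 1.e-04, -1.e-04, -1.e+00]), 'yaw', np.float64(32.96))
```

View pics/w3.png

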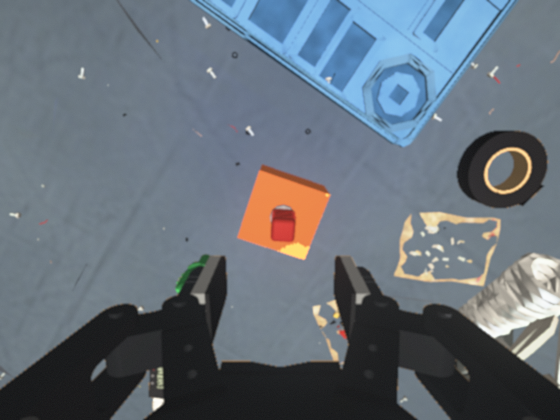

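The red head is at (283,231), square to the fingers and between them. The green pin at (195,272) stays outside the left finger. Descending.

Call:
apply_moves(
  rows=[-0.001, 0.002, 0.05, 0, 0, 0, -0.001, 0.002, 0.1, 0, 0, 0, -0.001, 0.002, 0.142, 0, 0, 0, -0.001, 0.002, 0.142, 0, 0, 0, -0.001, 0.002, 0.142, 0, 0, 0],
)

```text
t: 4.8
tool_pos: [0.4661, -0.3513, 0.115]
tool_rot: [-1.501, -2.759, -0.0]
contact_force: [-0.2, 0.4, 0.3]
opening: 0.0513
grip_force: 0.0
```

Call:
apply_moves(
  rows=[0, 0, 0, 0, 0, 0, 0, 0, 0, 0, 0, 0, 0, 0, 0, 0, 0, 0, 0, 0, 0, 0, 0, 0, 0, 0, 0, 0, 0, 0, 0, 0, 0, 0, 0, 0],
  grip=0,
  grip_force=60,
)

```text
t: 5.4
tool_pos: [0.4671, -0.3522, 0.117]
tool_rot: [1.5, 2.756, -0.002]
contact_force: [-0.8, -0.1, 4.7]
opening: 0.0149
grip_force: 59.1
```

Call:
apply_moves(
  rows=[0, 0, -0.02, 0, 0, 0, 0, 0, -0.05, 0, 0, 0, 0, 0, -0.08, 0, 0, 0, 0, 0, -0.12, 0, 0, 0, 0, 0, -0.17, 0, 0, 0, 0, 0, -0.17, 0, 0, 0, 0, 0, -0.17, 0, 0, 0],
)

```text
t: 6.1
tool_pos: [0.4662, -0.3514, 0.2178]
tool_rot: [1.501, 2.758, -0.001]
contact_force: [0.6, 0.7, -1.3]
opening: 0.0149
grip_force: 59.1
```

Run:
```python
from h import *
o,im,d=snap('wrist','w4'); print(o)
s=snap('scene','s4')[1]
cv2.imwrite('pics/c4.png',np.hstack([cv2.resize(im[180:420,180:400],(440,480)),cv2.resize(s[200:320,320:410],(360,480))]))
K,R,c=cam('scene'); p=o['tool_pos']-[0,0,.08]; q=K@(R.T@(p-c)); print(q[:2]/q[2])
print(rel(o,[.6147,.0736,.215]))
```

```text
{'t': 6.1, 'q': array([-7.73262269e-01,  2.30300277e-02,  1.79059261e+00, -6.97173616e-05,
        1.32658945e+00, -1.34698873e+00]), 'dq': array([ 0.0001499 ,  0.02831102,  0.03886647, -0.00016364,  0.000256  ,
       -0.00086705]), 'effort': array([ 4.74538305e-03, -3.80806947e+01, -3.70386994e+01, -3.87881983e-05,
       -3.59554868e-02, -8.81646815e-05]), 'tool_pos': array([ 0.46624235, -0.35139651,  0.21784613]), 'tool_rot': array([ 1.50146915e+00,  2.75807222e+00, -6.90309481e-04]), 'contact_force': array([ 0.64290395,  0.67861948, -1.30680893]), 'wrist_torque': array([-0.0244231 ,  0.05453268,  0.02792499]), 'grip_force': 59.12716090679169, 'opening': 0.01491694457077732}
[367.29426758 235.19982532]
(array([0.4606, 0.5923, 0.0043]), 'tilt', array([ 9.e-04, -1.e-03, -1.e+00]), 'yaw', np.float64(32.87))
```

View pics/c4.png

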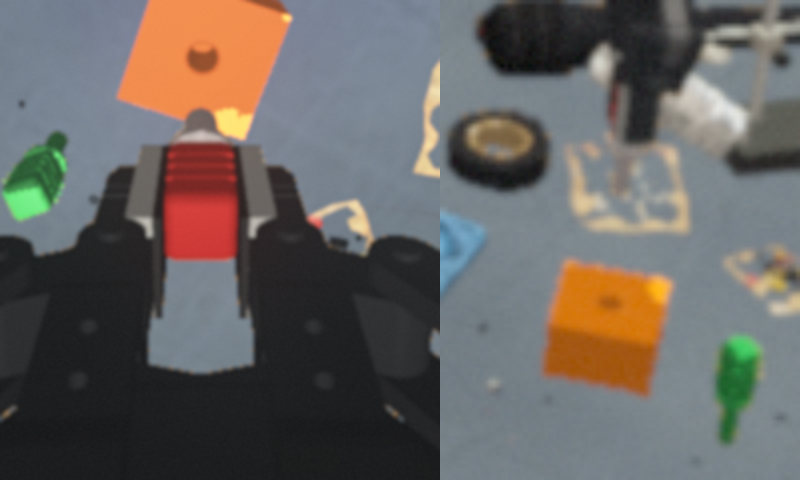

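The pin is held squarely in the fingers, with the shank pointing down at crop (200,118), and the block is empty. Next I carry it over the wheel hole.

Call:
apply_moves(
  rows=[0.458, 0.595, 0, 0, 0, -0.484, 0.458, 0.595, 0, 0, 0, -0.484, 0.458, 0.595, 0, 0, 0, -0.484, 0.458, 0.595, 0, 0, 0, -0.484, 0.458, 0.595, 0, 0, 0, -0.484, 0.458, 0.595, 0, 0, 0, -0.484, 0.458, 0.595, 0, 0, 0, -0.484, 0.458, 0.595, 0, 0, 0, -0.484, 0.458, 0.595, 0, 0, 0, -0.484, 0.458, 0.595, 0, 0, 0, -0.484, 0.458, 0.595, 0.06, 0, 0, -0.484, 0.458, 0.595, 0.06, 0, 0, -0.484, 0.458, 0.595, 0.06, 0, 0, -0.484, 0.458, 0.595, 0.06, 0, 0, -0.484],
)

```text
t: 7.6
tool_pos: [0.617, 0.0726, 0.1816]
tool_rot: [0.373, 3.119, 0.0]
contact_force: [0.7, -0.3, -0.2]
opening: 0.015
grip_force: 59.2
```

Run:
```python
from h import *
o,im,d=snap('wrist','w5'); print(o['t'],o['tool_pos'],o['tool_rot'],o['contact_force'])
for a,c,b in blobs(im,(18,90,60),(36,255,255),20): print('yel',a,c,b,ray('wrist',c,.044,o),rel(o,ray('wrist',c,.044,o)))
cv2.imwrite('pics/c5.png',cv2.resize(im[180:330,190:370],(720,600),interpolation=cv2.INTER_CUBIC))
```

```text
7.6 [0.61702784 0.0725843  0.18158929] [3.72571648e-01 3.11893052e+00 5.03704229e-07] [ 0.70939448 -0.33375234 -0.22248663]
yel 372 [280.6 222.8] [267 210  28  26] [0.61446043 0.07368448 0.044     ] (array([0.0047, 0.0008, 0.2293]), 'tilt', array([ 5.e-04, -1.e-04, -1.e+00]), 'yaw', np.float64(76.38))
```

View pics/c5.png

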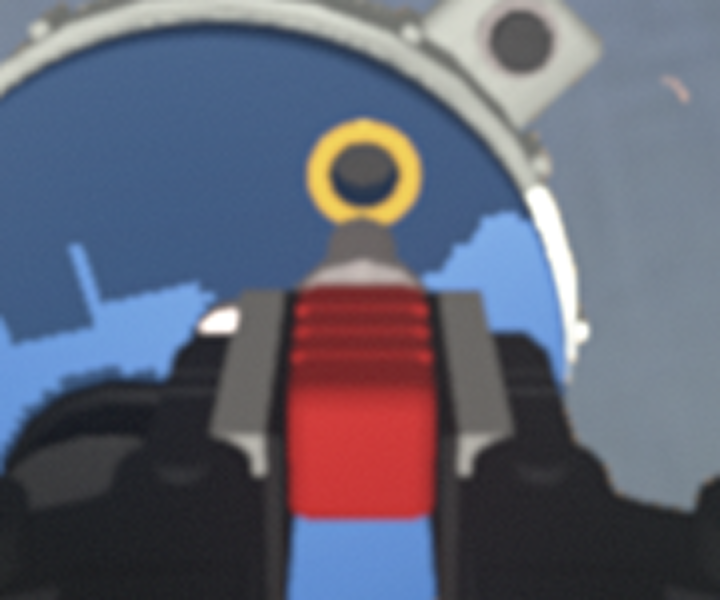

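The ring's centre is at crop (364,173) and the shank tip at crop (362,222), so the tip is about 2 mm short along tool x. I'll correct that and lower the pin.

Call:
apply_moves(
  rows=[0.003, 0, 0.015, 0, 0, 0, 0.003, 0, 0.03, 0, 0, 0, 0.003, 0, 0.04, 0, 0, 0, 0.003, 0, 0.043, 0, 0, 0, 0.003, 0, 0.046, 0, 0, 0, 0.003, 0, 0.048, 0, 0, 0, 0.003, 0, 0.05, 0, 0, 0],
)

```text
t: 8.35
tool_pos: [0.6153, 0.0737, 0.1511]
tool_rot: [0.371, 3.119, 0.0]
contact_force: [-0.4, -0.0, -1.1]
opening: 0.0148
grip_force: 59.2
```

Call:
apply_moves(
  rows=[0, 0, 0.002, 0, 0, 0, 0, 0, 0.004, 0, 0, 0, 0, 0, 0.006, 0, 0, 0, 0, 0, 0.006, 0, 0, 0],
)

```text
t: 8.75
tool_pos: [0.6151, 0.0737, 0.1472]
tool_rot: [0.371, 3.12, -0.0]
contact_force: [-0.6, -0.5, -1.6]
opening: 0.0149
grip_force: 59.2
```

Call:
apply_moves(
  rows=[0, 0, 0.002, 0, 0, 0, 0, 0, 0.004, 0, 0, 0, 0, 0, 0.006, 0, 0, 0, 0, 0, 0.006, 0, 0, 0],
)

```text
t: 9.15
tool_pos: [0.6151, 0.0736, 0.1435]
tool_rot: [0.371, 3.12, -0.0]
contact_force: [0.1, -0.4, -0.3]
opening: 0.0146
grip_force: 59.2
```

Call:
apply_moves(
  rows=[0, 0, 0.002, 0, 0, 0, 0, 0, 0.003, 0, 0, 0, 0, 0, 0.004, 0, 0, 0, 0, 0, 0.004, 0, 0, 0],
)

```text
t: 9.55
tool_pos: [0.6151, 0.0737, 0.1412]
tool_rot: [0.371, 3.12, -0.0]
contact_force: [0.1, -0.1, 0.0]
opening: 0.0151
grip_force: 59.2
```

Call:
apply_moves(
  rows=[0, 0, 0.002, 0, 0, 0, 0, 0, 0.003, 0, 0, 0, 0, 0, 0.003, 0, 0, 0],
)

```text
t: 9.85
tool_pos: [0.6152, 0.0737, 0.14]
tool_rot: [0.371, 3.119, -0.0]
contact_force: [-0.3, -0.9, 3.0]
opening: 0.0147
grip_force: 59.7
```

```bash
cat > arc.py <<'E'
from h import *
def pos(a): t=np.radians(132)+a; return .045*np.array([np.cos(t),np.sin(t),0])
def tab(a0,aa):
    R=Ro.from_rotvec(ctrl.get_obs()['tool_rot']).as_matrix()
    for a in aa: print(round(a,3),((R.T@(pos(a)-pos(a0)))/.6)[:2].round(4))
E
python3 -c "
from arc import *
tab(0,np.arange(0,1.13,.05))"
```

```text
0.0 [0. 0.]
0.05 [ 0.002  -0.0031]
0.1 [ 0.0039 -0.0064]
0.15 [ 0.0056 -0.0097]
0.2 [ 0.0072 -0.0131]
0.25 [ 0.0086 -0.0166]
0.3 [ 0.0098 -0.0202]
0.35 [ 0.0108 -0.0238]
0.4 [ 0.0116 -0.0274]
0.45 [ 0.0123 -0.0311]
0.5 [ 0.0128 -0.0348]
0.55 [ 0.013  -0.0386]
0.6 [ 0.0131 -0.0423]
0.65 [ 0.0131 -0.0461]
0.7 [ 0.0128 -0.0498]
0.75 [ 0.0123 -0.0535]
0.8 [ 0.0117 -0.0572]
0.85 [ 0.0108 -0.0609]
0.9 [ 0.0098 -0.0645]
0.95 [ 0.0086 -0.0681]
1.0 [ 0.0073 -0.0715]
1.05 [ 0.0057 -0.075 ]
1.1 [ 0.004  -0.0783]
```

Call:
apply_moves(
  rows=[0.002, -0.0031, -0.0015, 0, 0, 0, 0.0039, -0.0064, -0.0015, 0, 0, 0, 0.0056, -0.0097, -0.0015, 0, 0, 0, 0.0072, -0.0131, -0.0015, 0, 0, 0, 0.0086, -0.0166, -0.0015, 0, 0, 0, 0.0086, -0.0166, -0.0015, 0, 0, 0],
)

```text
t: 10.45
tool_pos: [0.608, 0.0649, 0.1407]
tool_rot: [0.371, 3.118, 0.0]
contact_force: [4.2, 0.7, -1.5]
opening: 0.0147
grip_force: 59.1
```

```bash
python3 -c "
from arc import *
o,im,d=snap('wrist','w6')
for a,c,b in blobs(im,(18,90,60),(36,255,255),20): print(a,c,b,ray('wrist',c,.044,o))
print(o['tool_pos'],o['contact_force'],o['t'])
tab(.25,np.arange(.25,1.13,.05))"
```

```text
271 [282.6 241.2] [265 234  34  20] [0.60315412 0.06762413 0.044     ]
[0.608024   0.06492248 0.14074225] [ 4.20465152  0.67571611 -1.52804438] 10.45
0.25 [0. 0.]
0.3 [ 0.0012 -0.0036]
0.35 [ 0.0022 -0.0072]
0.4 [ 0.0031 -0.0108]
0.45 [ 0.0037 -0.0145]
0.5 [ 0.0042 -0.0182]
0.55 [ 0.0045 -0.022 ]
0.6 [ 0.0046 -0.0257]
0.65 [ 0.0045 -0.0295]
0.7 [ 0.0042 -0.0332]
0.75 [ 0.0037 -0.0369]
0.8 [ 0.0031 -0.0406]
0.85 [ 0.0022 -0.0443]
0.9 [ 0.0012 -0.0479]
0.95 [ 0.     -0.0514]
1.0 [-0.0013 -0.0549]
1.05 [-0.0029 -0.0583]
1.1 [-0.0046 -0.0617]
```

Call:
apply_moves(
  rows=[0.0002, -0.0036, 0, 0, 0, 0, 0.0012, -0.0072, 0, 0, 0, 0, 0.0012, -0.0072, 0.002, 0, 0, 0, 0.0012, -0.0072, 0.0035, 0, 0, 0, 0.0012, -0.0072, 0.0035, 0, 0, 0],
)

```text
t: 11.0
tool_pos: [0.6063, 0.0612, 0.1398]
tool_rot: [-0.371, -3.119, 0.0]
contact_force: [1.1, 0.6, 6.1]
opening: 0.015
grip_force: 60.3
```

```bash
python3 -c "
from arc import *
print(ctrl.get_obs()['contact_force'])
for k in range(35,110,10): tab(k/100,np.array([.03,.06,.10])+k/100)"
```

```text
[1.09657263 0.60436918 6.06410215]
0.38 [ 0.0005 -0.0022]
0.41 [ 0.001  -0.0044]
0.45 [ 0.0015 -0.0073]
0.48 [ 0.0003 -0.0022]
0.51 [ 0.0005 -0.0045]
0.55 [ 0.0008 -0.0075]
0.58 [ 0.0001 -0.0022]
0.61 [ 0.0001 -0.0045]
0.65 [ 0.     -0.0075]
0.68 [-0.0001 -0.0022]
0.71 [-0.0004 -0.0045]
0.75 [-0.0007 -0.0075]
0.78 [-0.0004 -0.0022]
0.81 [-0.0008 -0.0044]
0.85 [-0.0015 -0.0073]
0.88 [-0.0006 -0.0022]
0.91 [-0.0012 -0.0043]
0.95 [-0.0022 -0.0072]
0.98 [-0.0008 -0.0021]
1.01 [-0.0017 -0.0042]
1.05 [-0.0029 -0.0069]
1.08 [-0.001 -0.002]
1.11 [-0.0021 -0.004 ]
1.15 [-0.0036 -0.0066]
```

Pressing at 6 N on the ring. I now sweep along it, watching for the drop.

Call:
apply_moves(
  rows=[0.0005, -0.0022, 0, 0, 0, 0, 0.001, -0.0044, 0, 0, 0, 0, 0.0015, -0.0073, 0, 0, 0, 0, 0.0015, -0.0073, 0, 0, 0, 0],
)

```text
t: 11.4
tool_pos: [0.6048, 0.0582, 0.1399]
tool_rot: [0.371, 3.118, 0.004]
contact_force: [2.8, 3.4, 5.0]
opening: 0.0146
grip_force: 59.9
```

Call:
apply_moves(
  rows=[0.0003, -0.0022, 0, 0, 0, 0, 0.0005, -0.0045, 0, 0, 0, 0, 0.0008, -0.0075, 0, 0, 0, 0, 0.0008, -0.0075, 0, 0, 0, 0],
)

```text
t: 11.8
tool_pos: [0.6034, 0.054, 0.1399]
tool_rot: [0.371, 3.118, 0.005]
contact_force: [4.0, 4.6, 5.3]
opening: 0.0149
grip_force: 60.0
```

Call:
apply_moves(
  rows=[0.0001, -0.0022, 0, 0, 0, 0, 0.0001, -0.0045, 0, 0, 0, 0, 0, -0.0075, 0, 0, 0, 0, 0, -0.0075, 0, 0, 0, 0],
)

```text
t: 12.2
tool_pos: [0.6023, 0.0498, 0.1398]
tool_rot: [0.371, 3.118, 0.005]
contact_force: [2.9, 6.0, 5.6]
opening: 0.0149
grip_force: 60.0
```

Call:
apply_moves(
  rows=[-0.0001, -0.0022, 0, 0, 0, 0, -0.0004, -0.0045, 0, 0, 0, 0, -0.0007, -0.0075, 0, 0, 0, 0, -0.0007, -0.0075, 0, 0, 0, 0],
)

```text
t: 12.6
tool_pos: [0.6015, 0.0455, 0.1398]
tool_rot: [0.371, 3.119, 0.006]
contact_force: [3.0, 7.5, 5.3]
opening: 0.0149
grip_force: 60.0
```

Call:
apply_moves(
  rows=[-0.0004, -0.0022, 0, 0, 0, 0, -0.0008, -0.0044, 0, 0, 0, 0, -0.0015, -0.0073, 0, 0, 0, 0, -0.0015, -0.0073, 0, 0, 0, 0],
)

```text
t: 13.0
tool_pos: [0.601, 0.0408, 0.1393]
tool_rot: [0.371, 3.12, 0.005]
contact_force: [2.1, 4.5, 4.1]
opening: 0.0152
grip_force: 59.9
```

A small drop (0.5 mm) and less drag, so this may be the lock hole's edge. I'll nudge on a little.

Call:
apply_moves(
  rows=[-0.0003, -0.0015, 0, 0, 0, 0, -0.0003, -0.0015, 0.0015, 0, 0, 0, -0.0003, -0.0015, 0.0015, 0, 0, 0],
)

```text
t: 13.3
tool_pos: [0.6007, 0.0392, 0.1376]
tool_rot: [-0.371, -3.119, -0.002]
contact_force: [2.6, 3.9, 2.0]
opening: 0.015
grip_force: 59.8
```

It is dropping in. I'll lower it gently.

Call:
apply_moves(
  rows=[0, 0, 0.002, 0, 0, 0, 0, 0, 0.004, 0, 0, 0, 0, 0, 0.004, 0, 0, 0],
)

```text
t: 13.6
tool_pos: [0.6006, 0.0387, 0.1347]
tool_rot: [-0.371, -3.119, -0.0]
contact_force: [2.3, 3.7, 1.2]
opening: 0.0145
grip_force: 59.6
```

Call:
apply_moves(
  rows=[0, 0, 0.002, 0, 0, 0, 0, 0, 0.004, 0, 0, 0, 0, 0, 0.006, 0, 0, 0, 0, 0, 0.008, 0, 0, 0, 0, 0, 0.008, 0, 0, 0],
)

```text
t: 14.1
tool_pos: [0.6007, 0.0386, 0.1299]
tool_rot: [-0.371, -3.12, 0.0]
contact_force: [2.1, 3.9, 0.4]
opening: 0.0149
grip_force: 59.5
```

Call:
apply_moves(
  rows=[0, 0, 0.002, 0, 0, 0, 0, 0, 0.004, 0, 0, 0, 0, 0, 0.005, 0, 0, 0, 0, 0, 0.005, 0, 0, 0],
)

```text
t: 14.5
tool_pos: [0.6007, 0.0386, 0.1271]
tool_rot: [-0.371, -3.12, 0.0]
contact_force: [2.8, 3.6, 1.8]
opening: 0.0149
grip_force: 59.6
```

Call:
apply_moves(
  rows=[0, 0, 0.002, 0, 0, 0, 0, 0, 0.003, 0, 0, 0, 0, 0, 0.003, 0, 0, 0],
)

```text
t: 14.8
tool_pos: [0.6007, 0.0386, 0.1253]
tool_rot: [0.371, 3.12, -0.0]
contact_force: [3.4, 2.7, 1.9]
opening: 0.0147
grip_force: 59.6
```

Call:
apply_moves(
  rows=[0, 0, 0.001, 0, 0, 0, 0, 0, 0.002, 0, 0, 0, 0, 0, 0.002, 0, 0, 0],
)

```text
t: 15.1
tool_pos: [0.6008, 0.0386, 0.125]
tool_rot: [-0.371, -3.119, 0.0]
contact_force: [-0.2, 3.3, 7.0]
opening: 0.0151
grip_force: 60.2
```

Collar seated at 7 N. I'll ease the wheel back against the pin before letting go.

Call:
apply_moves(
  rows=[0, 0.001, -0.001, 0, 0, 0, 0, 0.002, -0.001, 0, 0, 0, 0, 0.002, -0.001, 0, 0, 0],
)

```text
t: 15.4
tool_pos: [0.6008, 0.039, 0.125]
tool_rot: [-0.371, -3.119, 0.003]
contact_force: [-0.1, -0.7, 5.0]
opening: 0.015
grip_force: 60.0
```

Lateral force is near zero, so the pin is carrying the wheel. Releasing to a part opening.

Call:
apply_moves(
  rows=[0, 0, 0, 0, 0, 0, 0, 0, 0, 0, 0, 0, 0, 0, 0, 0, 0, 0, 0, 0, -0.002, 0, 0, 0, 0, 0, -0.002, 0, 0, 0],
  grip=0.45,
)

```text
t: 15.9
tool_pos: [0.6009, 0.0398, 0.1259]
tool_rot: [-0.371, -3.119, 0.0]
contact_force: [-0.5, -0.5, 0.3]
opening: 0.0385
grip_force: 0.0
```

Call:
apply_moves(
  rows=[0, 0, -0.02, 0, 0, 0, 0, 0, -0.05, 0, 0, 0, 0, 0, -0.1, 0, 0, 0, 0, 0, -0.18, 0, 0, 0, 0, 0, -0.22, 0, 0, 0, 0, 0, -0.22, 0, 0, 0, 0, 0, -0.22, 0, 0, 0],
)

```text
t: 16.6
tool_pos: [0.6012, 0.0398, 0.2594]
tool_rot: [0.371, 3.118, 0.0]
contact_force: [-0.1, -0.3, -0.3]
opening: 0.0383
grip_force: 0.0
```

Run:
```python
from h import *
o,im,d=snap('wrist','w9'); print(o['t'],o['tool_pos'],o['contact_force'])
cv2.imwrite('pics/c9.png',cv2.resize(im[140:300,180:380],(800,600),interpolation=cv2.INTER_CUBIC))
K,R,c=cam('wrist',o)
for a,q,b in blobs(im,(0,120,100),(8,255,255),60):
  u,v=q.astype(int); print(a,q,b,(c+R@np.linalg.inv(K)@np.array([q[0],q[1],1])*d[v,u]).round(4))
```

```text
16.6 [0.60121427 0.03982376 0.25939022] [-0.11792917 -0.34058094 -0.32188383]
106 [278.9 203.6] [272 199  18  13] [0.5965 0.0402 0.079 ]
```

View pics/c9.png

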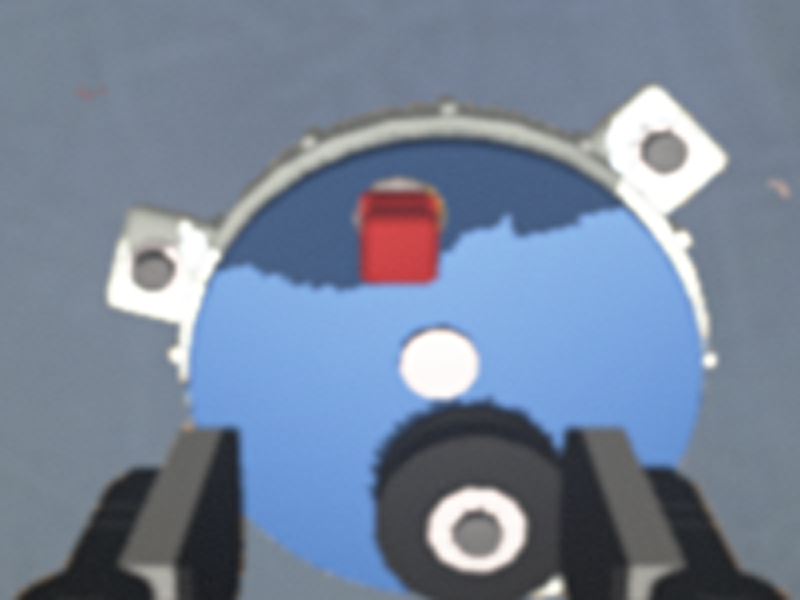

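The red head is at crop (400,240) and upright, its top about 79 mm above the worktop against 78 mm when home. The collar covers the hole, the wheel stays wound, and the gripper is clear. Handing in.

```bash
python3 -c "
from station import ctrl
print(ctrl.finish_job())"
```

```text
the job is handed in; nothing more can be done
None
```

I wound the wheel back about 0.8 rad and pushed the locking pin fully home; it stayed wound after I let go, and I handed the job in at about 17 s, with no verdict shown.

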